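# Nest the paint pots with their handles fanned out

## Task

Put the three steel paint pots away as one nested set: the red-handled pot fully down inside the blue-handled one, and the yellow-handled one fully down inside the red-handled one, with the three handles turned at least 45 degrees away from each other so that none rides on another. Leave the blue-handled pot standing where it is, lower the others in rather than dropping them, and do not push or tip the other things on the bench.

Things in the scene. Friction and masses are not known exactly. Their poses are not given: they have to be found in the camera images.
- large_pot: Open tapered steel pot with a blue handle, upright: outside radius 50 mm at foot, 60 mm at rim, 85 mm high, wall 3 mm, floor 4 mm, 0.6 kg. Origin: centre of underside; z up; +x towards its handle. It stays where it is.
- large_pot_handle (a point): Middle of the handle's coated leg, 85 mm from the pot's axis, 27.5 mm below the rim. The leg is 12 mm wide (pot's y) by 10 mm and hangs from the rim's level to 55 mm below it, joined to the rim only by a level strap on top (12 mm wide, 8 mm thick). Pinch the leg from above across its 12 mm. Starts pointing roughly at the robot.
- middle_pot: Open tapered steel pot with a red handle, upright: outside radius 40 mm at foot, 48 mm at rim, 100 mm high, wall 3 mm, floor 4 mm, 0.18 kg. Origin: centre of underside; z up; +x towards its handle. Home in the large pot its underside is 4 mm above the large one's, with 7 mm of play round the foot; its leg hangs 20 mm outside the large wall. With both handles in line its leg lands on the large pot's strap, 36 mm too high.
- middle_pot_handle (a point): Middle of the handle's coated leg, 85 mm from the pot's axis, 27.5 mm below the rim. The leg is 12 mm wide (pot's y) by 10 mm and hangs from the rim's level to 55 mm below it, joined to the rim only by a level strap on top (12 mm wide, 8 mm thick). Pinch the leg from above across its 12 mm. Starts pointing roughly at the robot.
- small_pot: Open tapered steel pot with a yellow handle, upright: outside radius 31 mm at foot, 37 mm at rim, 115 mm high, wall 3 mm, floor 4 mm, 0.14 kg. Origin: centre of underside; z up; +x towards its handle. Home in the middle pot its underside is 4 mm above the middle one's, with 6 mm of play round the foot. Its leg lands on the strap of either other pot if it points the same way.
- small_pot_handle (a point): Middle of the handle's coated leg, 85 mm from the pot's axis, 27.5 mm below the rim. The leg is 12 mm wide (pot's y) by 10 mm and hangs from the rim's level to 55 mm below it, joined to the rim only by a level strap on top (12 mm wide, 8 mm thick). Pinch the leg from above across its 12 mm. Starts pointing roughly at the robot.
- blue_carton: Open blue carton hanging over the back of the bench, about 135 x 100 x 200 mm, tilted; it fills about x 0.56 to 0.71, y -0.09 to 0.16, z 0.27 to 0.53 m, so keep the wrist clear of it. Fixed.
- tape_roll: Roll of masking tape lying flat, 98 mm across, 24 mm high; origin centre of underside. Bystander.
- sample_cup: Small clear plastic sample cup, 51 mm across, 46 mm high; origin centre of underside. Bystander.
- tin_lid: Round tin lid with a spot of green paint, 72 mm across, 9 mm high; origin centre of underside. Bystander.
- brush_cup: Dark crusted steel mug full of spatulas, 119 x 168 mm, 178 mm high; origin under the mug. Bystander at the left.
- scraper: Scraper with a black grip lying flat, 60 x 195 x 18 mm; origin centre of underside. Bystander.
- black_can: Slim black can with a yellow cap, 73 mm across, 206 mm high, standing behind the pots; origin centre of underside. Bystander.

How it is judged:
By the outcome, as a careful person would: the job done as asked, in the order asked, and still so for the second after the job is handed in, with the robot touching nothing.
It also fails if it takes over 64 s, if anything falls off the work surface, if the arm or the gripper's body presses on something with over 40 N, if the wrist force passes 120 N, or if a joint passes its speed limit or range.

## Robot

A 6-joint arm with a two-finger parallel gripper is mounted at the origin on a cart in front of the work surface, level with it; the furniture and walls round the work are solid. World frame = base frame: x ahead of the robot, y to its left, z up, the work surface at z = 0. Lengths are in m, angles in rad, forces in N, time in s.
With the tool pointing down it reaches from about 0.425 to 0.95 m from the base axis. Payload 3.5 kg.
Tool frame: the origin (TCP) lies on the mounting face of the last link; the fingertips stand 173 mm ahead of it and the grasp point (between the pads) lies 155 mm ahead of it; z points along the fingers, y is the line along which they close (so a half turn about z gives the same grasp; the last joint's range is limited). The gripper opens to 85 mm and grips with 20 to 120 N. Pads are 22 mm wide; open, the fingers measure 114 mm over their backs; the gripper's body (76 mm by 85 mm) begins 54 mm behind the grasp point. The pads swing forward as they close: fully open they stand 13 mm farther back than shut.
Start: joints at [1.084, 0.286, 1.577, -0, 1.279, -0.15], TCP at [0.223, 0.637, 0.405] pointing down, gripper open.
Joint ranges: [-2.77, 2.77], [-0.9, 2.22], [0.21, 2.48], [-1.53, 4.67], [0.24, 2.81], [-2.84, 2.84]. Speed limits (rad/s): [2.79, 2.79, 3.14, 3.14, 3.14, 3.14].

## Interface

Orientations are given as [roll, pitch, yaw] about the fixed x, y, z axes, in that order (R = Rz(yaw) Ry(pitch) Rx(roll)).
In Python, from station import bot gives the robot as it stands. The module is installed in compiled form; this text tells all that it offers.
- The arm moves only by the tool drive_tool, never from a script. Its argument "targets" is text: rows parted by semicolons, each of 7 numbers parted by spaces: the shift along the tool's x, y, z in cm, then the turn, a rotation vector about the tool's x, y, z in rad, then the closure in counts, from 0 (fully open) to 255 (shut). A call has 1 to 5 rows; each row shifts and turns the commanded pose from where the row before left it, along the tool's axes as they then stand; what a row does not reach is not made up. A row lasts 1/8 s, in which the tool goes at most 62.5 mm and 10.7 degrees, less where a joint would pass 70% of its speed; a pose out of reach is approached as far as the arm can. A call with a gripper value outside its range is refused whole. The fingers move at their own pace and stop on an object; "force" is the grip in N (left out, the last holds). Time passes only in rows, so rows that do not move let the fingers close. It gives the time, the measured TCP pose, the force, the opening and the grip force at its end, in the units of the state.
- bot.get_state(): the state, without advancing time (a new reading comes with each control period).
- bot.grab_frame(name): name is "scene" or "top" or "wrist"; returns a dict with "pixels" (420x560x3 uint8, blue, green, red), "z_map" (420x560 float32, m along the optical axis (not along the pixel's ray), 0 where there is no reading), "mtx" (3x3 intrinsics, pixels), "cam_to_world" (4x4, takes a point from camera to world coordinates). Camera axes: x right, y up, looking along -z (the intrinsics and any distortion apply to the point x, -y, -z); pixel columns grow to the right and rows downward; lengths in m; the calibration is good to about 2 mm. A picture is of the moment at which its call begins.
- bot.finish_job(): hands the job in; it is judged then, once.
Trained networks look in the newest picture that a camera, given by its name, has taken for a name from the list of things; names that differ only in an ending like _2 or _b are one class to them, and where a whole thing is asked for, a point or a joint stands for the part that bears it (a point fixed in the world has none). Each returns a list of dicts, best first, with "score" (0 to 1); they miss things now and then, are a little off and sometimes report something else, mostly with a low value. They report only what shows in the picture. A call takes as long as a camera call.
- bot.recognise(camera, label): "extent" ([left, top, right, bottom] in pixels, round what is visible of it).
- bot.spot_point(camera, label): "at" ([column, row] in pixels: a listed point, or the origin of a listed thing).
The state is a dict: "clock": time; "joint_pos": joint angles; "joint_velocities": joint speeds; "tau": joint torques, N m; "eef_pos": TCP position; "tcp_rot": TCP orientation; "wrist_force": force on the tool from outside, world axes, zero at the start; "wrist_torque": the same for the moment, N m; "grip_width": finger opening in m; "grip_force": force on a finger pad.
Only numpy, scipy, OpenCV 4.12 (cv2) and the standard library are available. Lean on these libraries where they do the work, as an engineer would, in place of code of your own. Each camera call takes 0.05 s, during which the arm holds its last target. There are 200 camera calls.

## Working session

There is one attempt and no reset: what is moved stays moved. The work goes in short steps, Python scripts to look and compute and a tool call to move; the robot and the scene stay as the last step left them, time stands still between calls to the robot, and variables do not carry over. Pictures are saved under pics/ and viewed, at most 10 in all, crops included, and the job is handed in when it is done.

Besides the shell and the picture viewer there is one more tool, called after "Call:" in YAML: its name, and indented under it one key for each argument. drive_tool: Moves the arm, as the interface text tells. Its arguments: {"type":"object","properties":{"targets":{"type":"string"},"force":{"type":"number"}},"required":["targets"]}

```bash
mkdir -p pics; cat > h.py <<'E'
import numpy as np, cv2
from station import bot
from scipy.spatial.transform import Rotation as R
def cloud(f):
    z=f["z_map"]; h,w=z.shape; u,v=np.meshgrid(np.arange(w),np.arange(h)); K=f["mtx"]
    p=np.stack([(u-K[0,2])/K[0,0]*z,-(v-K[1,2])/K[1,1]*z,-z],-1)
    T=f["cam_to_world"]; P=p@T[:3,:3].T+T[:3,3]; P[z<=0]=np.nan
    return P
def proj(f,X):
    T=np.linalg.inv(f["cam_to_world"]); c=T[:3,:3]@X+T[:3,3]; K=f["mtx"]
    return K[0,0]*c[0]/-c[2]+K[0,2], K[1,1]*-c[1]/-c[2]+K[1,2]
def ray(f,uv,zw):
    K=f["mtx"];T=f["cam_to_world"]; d=T[:3,:3]@np.array([(uv[0]-K[0,2])/K[0,0],-(uv[1]-K[1,2])/K[1,1],-1]); o=T[:3,3]
    return o+d*(zw-o[2])/d[2]
E
python3 - <<'E'
from h import *
s=bot.get_state(); print({k:np.round(v,3) for k,v in s.items()})
for c in("scene","top"):
    f=bot.grab_frame(c); cv2.imwrite(f"pics/{c}0.png",f["pixels"]); print(c,np.round(f["cam_to_world"],3).tolist(),f["mtx"].tolist())
    P=cloud(f)
    for n in ["large_pot","middle_pot","small_pot"]:
        H={"large_pot":.085,"middle_pot":.1,"small_pot":.115}[n]
        for m,zz in((n,0),(n+"_handle",H-.0275)):
            for d in bot.spot_point(c,m)[:2]:
                print(m,round(d["score"],2),np.round(d["at"]),np.round(ray(f,d["at"],zz),3))
    for n in ["tape_roll","sample_cup","tin_lid","brush_cup","scraper","black_can"]:
        for d in bot.spot_point(c,n)[:1]: print(n,round(d["score"],2),np.round(d["at"]),np.round(ray(f,d["at"],0),3))
E
```

```text
{'clock': np.float64(0.0), 'joint_pos': array([ 1.084,  0.287,  1.578, -0.   ,  1.279, -0.15 ]), 'joint_velocities': array([-0.   ,  0.002,  0.   ,  0.001,  0.002,  0.   ]), 'tau': array([-1.0000e-03, -4.0599e+01, -2.9262e+01, -0.0000e+00,  6.0000e-03,
       -0.0000e+00]), 'eef_pos': array([0.223, 0.637, 0.403]), 'tcp_rot': array([-3.139, -0.   ,  2.805]), 'wrist_force': array([-0.069, -0.667, -0.689]), 'wrist_torque': array([-0.016,  0.027, -0.043]), 'grip_force': np.float64(0.0), 'grip_width': np.float64(0.086)}
scene [[0.676, 0.514, -0.527, -0.049], [-0.736, 0.485, -0.472, -0.262], [0.013, 0.708, 0.707, 0.94], [0.0, 0.0, 0.0, 1.0]] [[394.60649053010485, 0.0, 283.45476197725753], [0.0, 394.60649053010485, 204.9316184660747], [0.0, 0.0, 1.0]]
large_pot 0.59 [253. 229.] [ 0.507  0.364 -0.   ]
large_pot 0.34 [351. 300.] [ 0.509 -0.017  0.   ]
large_pot_handle 0.83 [227. 232.] [0.414 0.373 0.057]
middle_pot 0.79 [375. 307.] [ 0.535 -0.077  0.   ]
middle_pot_handle 0.89 [354. 301.] [ 0.469 -0.043  0.073]
small_pot 0.97 [323. 270.] [0.534 0.1   0.   ]
small_pot_handle 0.6 [301. 264.] [0
[... 512 characters left out ...]
 [0.0, 0.0, 1.0]]
large_pot 0.93 [246. 227.] [0.506 0.361 0.   ]
large_pot 0.47 [354. 188.] [0.623 0.002 0.   ]
large_pot_handle 0.81 [240. 248.] [0.432 0.376 0.058]
middle_pot 0.75 [248. 229.] [0.498 0.354 0.   ]
middle_pot 0.71 [378. 212.] [ 0.544 -0.072  0.   ]
middle_pot_handle 0.97 [370. 236.] [ 0.458 -0.032  0.073]
small_pot 0.7 [323. 215.] [0.539 0.107 0.   ]
small_pot_handle 0.64 [322. 237.] [0.458 0.119 0.087]
tape_roll 0.7 [284. 254.] [0.412 0.238 0.   ]
sample_cup 0.69 [354. 189.] [0.621 0.001 0.   ]
tin_lid 0.71 [291. 193.] [0.615 0.21  0.   ]
brush_cup 0.71 [164. 232.] [0.496 0.636 0.   ]
scraper 0.79 [220. 265.] [0.384 0.449 0.   ]
black_can 0.73 [279. 166.] [0.708 0.25  0.   ]
```

View pics/top0.png

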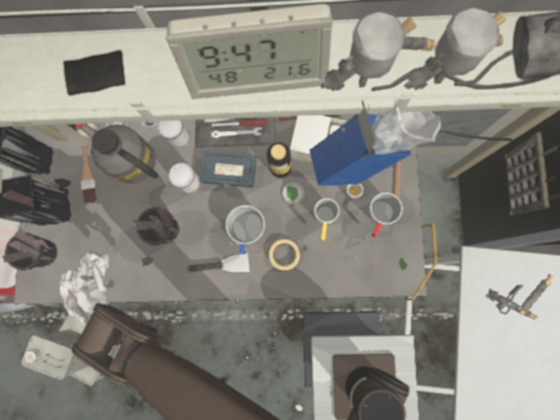

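View pics/scene0.png

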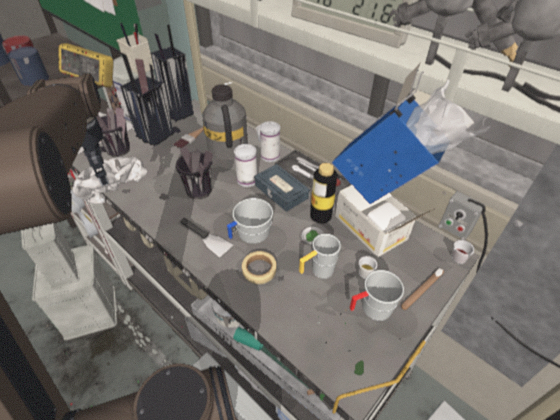

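The top view shows the large pot at about (246,225) with its blue handle at (242,248), the small pot at (326,210) with yellow at (323,232), and the middle pot at (386,208) with red at (377,231). Next I fit the rims from depth.

```bash
cat >> h.py <<'E'
from scipy.optimize import least_squares
POT={"large":(.085,.06,(.506,.362)),"middle":(.1,.048,(.54,-.075)),"small":(.115,.037,(.537,.104))}
def rim(P,H,r,c0,tol=.006,base=0):
    Q=P.reshape(-1,3); Q=Q[~np.isnan(Q[:,0])]; d=np.hypot(*(Q[:,:2]-c0).T)
    Q=Q[(abs(Q[:,2]-H-base)<tol)&(d<r+.03)]
    g=lambda c:np.hypot(*(Q[:,:2]-c).T)-(r-.0015)
    s=least_squares(g,c0,loss="soft_l1",f_scale=.002); return s.x,len(Q),np.median(abs(g(s.x)))
def handle(f,P,c,H,hue):
    hsv=cv2.cvtColor(f["pixels"],cv2.COLOR_BGR2HSV); d=np.hypot(P[...,0]-c[0],P[...,1]-c[1])
    m=(d<.11)&(d>.03)&(P[...,2]>H-.012)&(P[...,2]<H+.015)&(hsv[...,1]>110)&(abs(hsv[...,0].astype(int)-hue)<18)
    q=P[m]; return (q.mean(0),len(q),d[m].max()) if len(q) else None
HUE={"large":112,"middle":2,"small":25}
E
python3 - <<'E'
from h import *
for c in("scene","top"):
    f=bot.grab_frame(c); P=cloud(f)
    for n,(H,r,c0) in POT.items():
        x,k,e=rim(P,H,r,c0); h=handle(f,P,x,H,HUE[n])
        print(c,n,np.round(x,4),k,round(e,4), h and (np.round(h[0],3),h[1],round(h[2],3),"phi",round(np.degrees(np.arctan2(h[0][1]-x[1],h[0][0]-x[0])),1)))
E
```

```text
scene large [0.5014 0.3562] 255 0.0015 (array([0.425, 0.366, 0.083]), 42, np.float64(0.089), 'phi', np.float64(172.9))
scene middle [ 0.5379 -0.0776] 306 0.0014 (array([ 0.474, -0.049,  0.099]), 84, np.float64(0.089), 'phi', np.float64(156.3))
scene small [0.5338 0.104 ] 206 0.0017 (array([0.469, 0.114, 0.114]), 91, np.float64(0.088), 'phi', np.float64(171.3))
top large [0.5025 0.3577] 209 0.0016 (array([0.43 , 0.367, 0.084]), 23, np.float64(0.085), 'phi', np.float64(172.5))
top middle [ 0.5389 -0.0759] 192 0.0018 (array([ 0.477, -0.048,  0.1  ]), 52, np.float64(0.089), 'phi', np.float64(155.6))
top small [0.5348 0.1058] 141 0.002 (array([0.473, 0.116, 0.115]), 57, np.float64(0.087), 'phi', np.float64(170.7))
```

```bash
cat > plan.py <<'E'
import sys
from h import *
# args: x,y,z,yawdeg targets; prints rows from the measured pose, levelling the tool
s=bot.get_state(); p=np.array(s["eef_pos"]); Rc=R.from_euler("xyz",s["tcp_rot"])
step=float(sys.argv[1])
for t in sys.argv[2:]:
    x,y,z,w=map(float,t.split(",")); g=np.array([x,y,z]); Rg=R.from_euler("xyz",[np.pi,0,np.radians(w)])
    rv=(Rc.inv()*Rg).as_rotvec(); n=max(1,int(np.ceil(max(np.linalg.norm(g-p)/step,np.linalg.norm(rv)/.17))))
    dw=(g-p)/n; out=[]
    for i in range(n):
        d=np.round(Rc.inv().apply(g-p)/(n-i)*100,2); r=np.round((Rc.inv()*Rg).as_rotvec()/(n-i),3)
        out.append(" ".join(f"{v:g}" for v in [*d,*r])); p=p+Rc.apply(d/100); Rc=Rc*R.from_rotvec(r)
    print("->",t); [print(o) for o in out]
E
python3 plan.py 0.055 .42,.26,.40,157 .461,-.042,.36,156
```

```text
-> .42,.26,.40,157
-3.88 -3.63 0.06 0 -0 0.008
-3.91 -3.6 0.06 0 -0 0.008
-3.94 -3.57 0.06 0 -0 0.008
-3.97 -3.54 0.06 0 -0 0.008
-4 -3.51 0.06 0 -0 0.008
-4.02 -3.48 0.06 0 -0 0.008
-4.05 -3.45 0.06 0 -0 0.008
-4.08 -3.41 0.05 0 -0 0.009
-> .461,-.042,.36,156
-2.6 -4.37 0.67 0 -0 0.003
-2.61 -4.36 0.67 0 -0 0.003
-2.62 -4.35 0.67 0 -0 0.003
-2.64 -4.34 0.66 0 -0 0.003
-2.65 -4.33 0.67 0 -0 0.003
-2.66 -4.33 0.66 0 -0 0.002
```

Call:
drive_tool:
  targets: "-3.9 -3.6 0 0 0 0.01 120; -3.9 -3.6 0 0 0 0.01 120; -3.9 -3.6 0 0 0 0.01 120; -4 -3.5 0 0 0 0.01 120; -4 -3.5 0 0 0 0 120"
  force: 100

```text
clock: 2.02
eef_pos: [0.3459, 0.3999, 0.405]
tcp_rot: [3.141, 0.001, 2.765]
wrist_force: [0.1, 0.2, 0.9]
grip_width: 0.0453
grip_force: 0.0
```

Call:
drive_tool:
  targets: "-4 -3.5 0 0 0 0.01 120; -4 -3.5 0 0 0 0.01 120; -4 -3.5 0 0 0 0.01 120; -2.6 -4.4 0.6 0 0 0 120; -2.6 -4.4 0.6 0 0 0 120"

```text
clock: 2.65
eef_pos: [0.43, 0.1559, 0.393]
tcp_rot: [3.141, 0.001, 2.735]
wrist_force: [0.1, -0.5, -0.3]
grip_width: 0.0448
grip_force: 0.0
```

Call:
drive_tool:
  targets: "-2.6 -4.4 0.6 0 0 0 120; -2.6 -4.4 0.6 0 0 0 120; -2.6 -4.3 0.6 0 0 0 120; -2 -3.5 0 0 0 0 120; 0 0 0 0 0 0 120"

```text
clock: 3.28
eef_pos: [0.4544, -0.0358, 0.375]
tcp_rot: [-3.141, 0.001, 2.73]
wrist_force: [-0.1, 0.8, -0.9]
grip_width: 0.0454
grip_force: 0.0
```

```bash
python3 plan.py 0.05 .461,-.042,.36,156; python3 - <<'E'
from h import *
f=bot.grab_frame("wrist"); cv2.imwrite("pics/w1.png",f["pixels"]); P=cloud(f)
H,r,c0=POT["middle"]; x,k,e=rim(P,H,r,c0); h=handle(f,P,x,H,2); print(x,k,e,h)
print(bot.spot_point("wrist","middle_pot_handle")[:2], proj(f,np.array([.461,-.042,.0725])), bot.get_state()["eef_pos"])
E
```

```text
-> .461,-.042,.36,156
-0.85 -0.31 1.5 -0 0.001 0.008
[ 0.53745063 -0.07816868] 2225 0.0013161059245495876 (array([ 0.47505959, -0.04929031,  0.09914753]), 697, np.float64(0.08768845232722228))
[{'at': [278.7, 210.1], 'score': 0.97}] (np.float64(278.03336611400937), np.float64(207.68152339228988)) [ 0.45417912 -0.03373638  0.37479597]
```

View pics/w1.png

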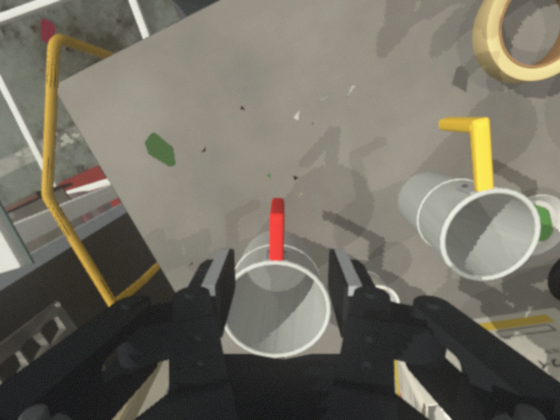

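The wrist view shows the red handle upright at (278,230), centred between the fingers. Next I descend.

Call:
drive_tool:
  targets: "-0.8 -0.4 2.7 0 0 0.01 120; 0 0 4 0 0 0.01 120; 0 0 3 0 0 0 120; 0 0 2 0 0 0 120; 0 0 0 0 0 0 120"

```text
clock: 4.0
eef_pos: [0.4592, -0.039, 0.2562]
tcp_rot: [-3.141, -0.004, 2.717]
wrist_force: [0.2, -0.5, -0.2]
grip_width: 0.0453
grip_force: 0.0
```

```bash
python3 plan.py 0.05 .4605,-.042,.2275,155.5
```

```text
-> .4605,-.042,.2275,155.5
-0.25 -0.22 2.87 -0 -0.004 0.003
```

Call:
drive_tool:
  targets: "-0.2 -0.2 1.5 0 0 0 120; 0 0 1.4 0 0 0 120; 0 0 0 0 0 0 120; 0 0 0 0 0 0 255; 0 0 0 0 0 0 255"
  force: 60

```text
clock: 4.62
eef_pos: [0.4613, -0.0433, 0.2293]
tcp_rot: [3.141, 0.001, 2.715]
wrist_force: [-0.0, 1.1, 2.7]
grip_width: 0.0111
grip_force: 58.4
```

Call:
drive_tool:
  targets: "0 0 0 0 0 0 255; 0 0 0 0 0 0 255; 0 0 0 0 0 0 255; 0 0 -0.5 0 0 0 255; 0 0 -0.5 0 0 0 255"
  force: 110

```text
clock: 5.25
eef_pos: [0.4605, -0.043, 0.2381]
tcp_rot: [-3.141, -0.002, 2.715]
wrist_force: [-0.1, -0.9, -3.0]
grip_width: 0.0103
grip_force: 107.1
```

```bash
python3 plan.py 0.04 .44,-.043,.375,155.5 .43,.11,.375,190 .476,.276,.375,252
```

```text
-> .44,-.043,.375,155.5
0.47 -0.21 -3.42 -0 -0 0
0.47 -0.21 -3.42 -0 -0.001 0
0.47 -0.22 -3.42 -0 -0 0
0.47 -0.21 -3.42 -0 -0.001 0.001
-> .43,.11,.375,190
1.82 3.38 -0 -0 -0 -0.151
1.29 3.61 -0 -0 -0 -0.15
0.73 3.76 -0 -0 -0 -0.151
0.16 3.83 -0 -0 -0 -0.15
-> .476,.276,.375,252
-1.06 2.22 -0 -0 -0 -0.155
-1.39 2.03 -0 -0 -0 -0.155
-1.69 1.79 -0 -0 -0 -0.154
-1.94 1.51 -0 -0 -0 -0.155
-2.15 1.2 -0 -0 -0 -0.154
-2.31 0.85 -0 -0 -0 -0.155
-2.41 0.49 -0.01 -0 -0 -0.154
```

Call:
drive_tool:
  targets: "0 -0.1 -2.5 0 0 0 255; 0.5 -0.2 -3.5 0 0 0 255; 0.6 -0.3 -3.5 0 0 0 255; 0.6 -0.3 -3.2 0 0 0 255; 0.3 0 -1.5 0 0 0 255"

```text
clock: 5.88
eef_pos: [0.4389, -0.043, 0.3824]
tcp_rot: [3.141, 0.003, 2.715]
wrist_force: [0.3, 0.0, -1.9]
grip_width: 0.0105
grip_force: 107.3
```

Call:
drive_tool:
  targets: "1.2 2.2 0 0 0 -0.1 255; 1.5 3.3 0 0 0 -0.12 255; 1.1 3.6 0 0 0 -0.12 255; 0.7 3.7 0 0 0 -0.13 255; 0 3 0 0 0 -0.13 255"

```text
clock: 6.5
eef_pos: [0.4245, 0.1243, 0.3794]
tcp_rot: [3.141, -0.002, -2.963]
wrist_force: [0.5, -0.5, -2.5]
grip_width: 0.0106
grip_force: 107.4
```

```bash
python3 plan.py 0.04 .476,.276,.375,252;python3 -c "
from h import *
print(bot.get_state())"
```

```text
-> .476,.276,.375,252
-1.11 2 0.06 0 -0 -0.154
-1.4 1.81 0.06 0 -0 -0.154
-1.66 1.57 0.06 0 -0 -0.154
-1.89 1.3 0.06 0 -0 -0.154
-2.06 1 0.06 0.001 -0 -0.154
-2.19 0.66 0.06 0.001 -0.001 -0.154
-2.27 0.33 0.07 0 -0 -0.154
{'clock': 6.5, 'joint_pos': array([ 5.46824408e-02, -2.26465000e-01,  2.14913111e+00,  1.01128011e-04,
        1.22122562e+00, -1.69430657e+00]), 'joint_velocities': array([ 0.55180471,  0.13641203, -0.11249494, -0.00774071, -0.02843627,
       -0.47618009]), 'tau': array([ -1.88020706, -21.50411367, -29.40636992,   0.05612898,
        -0.08104611,   0.26719901]), 'eef_pos': array([0.42452102, 0.12429528, 0.37943669]), 'tcp_rot': array([ 3.14121521e+00, -2.26986877e-03, -2.96343429e+00]), 'wrist_force': array([ 0.52089914, -0.52962182, -2.53948378]), 'wrist_torque': array([-0.08142046,  0.16666781, -0.0149022 ]), 'grip_force': 107.37790502607822, 'grip_width': 0.01061115739309546}
```

Call:
drive_tool:
  targets: "-1.1 2 0 0 0 -0.154 255; -1.4 1.8 0 0 0 -0.154 255; -1.7 1.6 0 0 0 -0.154 255; -1.9 1.3 0 0 0 -0.154 255; -2.1 1 0 0 0 -0.154 255"

```text
clock: 7.12
eef_pos: [0.4629, 0.2326, 0.3792]
tcp_rot: [3.14, -0.002, -2.193]
wrist_force: [0.2, -0.5, -3.0]
grip_width: 0.0103
grip_force: 107.4
```

Call:
drive_tool:
  targets: "-2.2 0.7 0 0 0 -0.154 255; -1.5 0.2 0 0 0 -0.1 255; -0.7 0 0 0 0 -0.05 255; 0 0 0 0 0 0 255"

```text
clock: 7.62
eef_pos: [0.4777, 0.2748, 0.3793]
tcp_rot: [3.14, -0.002, -1.894]
wrist_force: [1.0, 0.1, -2.5]
grip_width: 0.0103
grip_force: 107.4
```

```bash
python3 plan.py 0.05 .476,.276,.375,252; python3 - <<'E'
from h import *
s=bot.get_state(); e=s["eef_pos"]; yaw=s["tcp_rot"][2]; print(e,np.degrees(yaw),s["joint_pos"][5])
f=bot.grab_frame("wrist"); cv2.imwrite("pics/w2.png",f["pixels"]); P=cloud(f)
c0=e[:2]-.085*np.array([np.cos(yaw),np.sin(yaw)]); zb=e[2]-.2275
Q=P.reshape(-1,3); d=np.hypot(*(Q[:,:2]-c0).T); z=Q[(d<.055)&(d>.04),2]; print("rim z pct",np.nanpercentile(z,[90,98]),"exp",zb+.1)
for cam in("wrist","top","scene"):
    f=bot.grab_frame(cam);P=cloud(f)
    print(cam,"middle",c0,rim(P,zb+.1,.048,c0,.008)); print("large",rim(P,.085,.06,(.502,.357)))
E
```

```text
-> .476,.276,.375,252
-0.06 0.2 0.43 0.002 -0.002 -0.009
[0.477718   0.27482725 0.37927501] -108.52559237499128 -2.4801095873915284
rim z pct [0.07804211 0.21541747] exp 0.2517750148010941
wrist middle [0.5047249  0.35542271] (array([0.49427597, 0.33027755]), 729, np.float64(0.002431891997029069))
large (array([0.50042727, 0.35571681]), 1512, np.float64(0.0021447990487495107))
top middle [0.5047249  0.35542271] (array([0.50562171, 0.35742324]), 123, np.float64(0.0012422735175892721))
large (array([0.4955423 , 0.35252104]), 77, np.float64(0.005406235616622658))
scene middle [0.5047249  0.35542271] (array([0.50435181, 0.35547061]), 89, np.float64(0.0012395036505050763))
large (array([0.50061007, 0.3560267 ]), 191, np.float64(0.0018689670689994442))
```

View pics/w2.png

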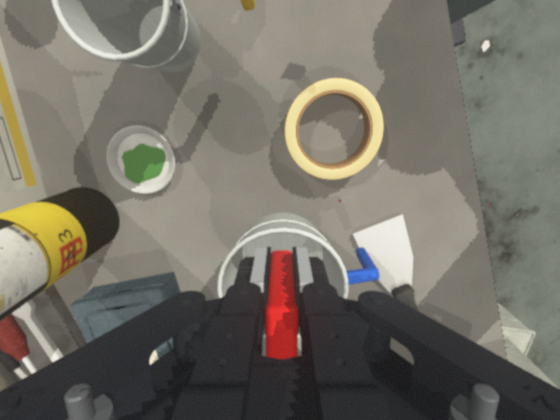

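The wrist view shows the red leg gripped at (282,300) above the large pot, with the blue handle out at (365,270). Now I check tilt.

```bash
cat >> h.py <<'E'
def tilt(c0,zr,r,phi):
    "slope of rim along handle dir and across, from scene+top"
    A=[]
    for cam in("scene","top"):
        Q=cloud(bot.grab_frame(cam)).reshape(-1,3); d=np.hypot(*(Q[:,:2]-c0).T)
        A.append(Q[(abs(d-r)<.004)&(abs(Q[:,2]-zr)<.02)])
    q=np.vstack(A); o=q-np.array([*c0,zr]); u=np.array([np.cos(phi),np.sin(phi)]); v=np.array([-u[1],u[0]])
    M=np.c_[o[:,:2]@u,o[:,:2]@v,np.ones(len(q))]; z=o[:,2]
    k=np.ones(len(z),bool)
    for _ in range(6):
        # keep upper edge points
        s=np.linalg.lstsq(M[k],z[k],rcond=None)[0]; e=z-M@s; k=(e>-.003)&(e<.006)
    return s,k.sum()
E
python3 - <<'E'
from h import *
s=bot.get_state(); e=s["eef_pos"]
print(tilt(np.array([.505,.3565]),e[2]-.1275,.0465,s["tcp_rot"][2]), e[2]-.1275)
E
```

```text
(array([-0.00343972,  0.00178284, -0.00114996]), np.int64(155)) 0.25273982422245855
```

```bash
python3 plan.py 0.02 .474,.2755,.325,251.5
```

```text
-> .474,.2755,.325,251.5
-0 0.13 1.85 0 -0 -0
-0 0.14 1.86 0 -0 -0.001
-0 0.13 1.85 0 -0 -0
```

Call:
drive_tool:
  targets: "0 0.2 2 0 0 0 255; 0 0.2 2 0 0 0 255; 0 0 1.5 0 0 0 255; 0 0 2 0 0 0 255; 0 0 2 0 0 0 255"

```text
clock: 8.55
eef_pos: [0.4743, 0.2757, 0.2854]
tcp_rot: [-3.141, 0.001, -1.895]
wrist_force: [0.5, -0.2, -2.2]
grip_width: 0.0104
grip_force: 107.4
```

Call:
drive_tool:
  targets: "0 0 1.8 0 0 0 255; 0 0 1.5 0 0 0 255; 0 0 0.8 0 0 0 255; 0 0 0.4 0 0 0 255; 0 0 0 0 0 0 255"

```text
clock: 9.18
eef_pos: [0.4742, 0.2759, 0.2409]
tcp_rot: [-3.141, 0.0, -1.894]
wrist_force: [0.5, 0.3, -1.2]
grip_width: 0.0105
grip_force: 107.3
```

```bash
python3 - <<'E'
from h import *
s=bot.get_state(); e=s["eef_pos"];print(e,s["wrist_force"],s["wrist_torque"])
c0=e[:2]-.085*np.array([np.cos(s["tcp_rot"][2]),np.sin(s["tcp_rot"][2])])
for cam in("top","scene"):
    P=cloud(bot.grab_frame(cam))
    print(cam,"middle",c0,rim(P,e[2]-.1275,.048,c0,.006)); print("large",rim(P,.085,.06,(.501,.357),.005))
E
```

```text
[0.47420892 0.2758598  0.24087021] [ 0.49805754  0.29560461 -1.2326096 ] [-0.14160898  0.01988945  0.01194845]
top middle [0.50123595 0.3564485 ] (array([0.50255839, 0.35912946]), 84, np.float64(0.0010665838257834966))
large (array([0.50096928, 0.35631755]), 175, np.float64(0.0034756952947638253))
scene middle [0.50123595 0.3564485 ] (array([0.50135153, 0.35728148]), 66, np.float64(0.001150834740841697))
large (array([0.49349479, 0.34464314]), 150, np.float64(0.0069752906399477115))
```

Call:
drive_tool:
  targets: "0 0 0.3 0 0 0 255; 0 0 0.2 0 0 0 255; 0 0 0.15 0 0 0 255; 0 0 0 0 0 0 255"

```text
clock: 9.78
eef_pos: [0.474, 0.2758, 0.2341]
tcp_rot: [3.141, -0.0, -1.894]
wrist_force: [0.4, 0.4, -1.9]
grip_width: 0.0103
grip_force: 107.4
```

Call:
drive_tool:
  targets: "0 0 0.15 0 0 0 255; 0 0 0.1 0 0 0 255; 0 0 0 0 0 0 255"

```text
clock: 10.15
eef_pos: [0.4745, 0.2758, 0.2335]
tcp_rot: [-3.142, -0.001, -1.894]
wrist_force: [-4.3, -4.1, 7.2]
grip_width: 0.0104
grip_force: 108.5
```

Call:
drive_tool:
  targets: "0 0 0 0 0 0 160; 0 0 0 0 0 0 150; 0 0 0 0 0 0 150; 0 0 -2 0 0 0 150; 0 0 -4 0 0 0 150"
  force: 30

```text
clock: 10.78
eef_pos: [0.4733, 0.2755, 0.2901]
tcp_rot: [3.138, -0.003, -1.895]
wrist_force: [0.8, 0.0, 0.3]
grip_width: 0.0353
grip_force: 0.0
```

Call:
drive_tool:
  targets: "0 0 -4 0 0 0 150; 0 0 -4 0 0 0 150; 0 0 -2 0 0 0 150; 0 0 0 0 0 0 150"

```text
clock: 11.28
eef_pos: [0.4745, 0.276, 0.3938]
tcp_rot: [-3.138, 0.003, -1.894]
wrist_force: [0.1, 0.3, 0.2]
grip_width: 0.0352
grip_force: 0.0
```

```bash
python3 plan.py 0.05 .43,.16,.375,190 .451,.118,.375,171; python3 - <<'E'
from h import *
for cam in("top","scene"):
    f=bot.grab_frame(cam); P=cloud(f)
    print(cam)
    for n,H in(("large",.085),("middle",.104),("small",.115)):
        c0={"large":(.5015,.357),"middle":(.5015,.357),"small":(.5345,.105)}[n]
        x,k,e=rim(P,H,POT[n][1],c0,.005); h=handle(f,P,x,H,HUE[n])
        print(n,x.round(4),k,e.round(4),h and (h[0].round(3),h[1],np.degrees(np.arctan2(*(h[0][:2]-x)[::-1])).round(1)))
print(tilt(np.array([.5015,.357]),.104,.0465,-1.9))
print(bot.get_state()["eef_pos"])
E
```

```text
-> .43,.16,.375,190
1.77 0.08 0.26 -0 0.001 0.153
1.76 -0.2 0.27 -0 0.001 0.153
1.71 -0.46 0.27 -0 0.001 0.153
1.63 -0.72 0.27 -0.001 0.001 0.153
1.5 -0.96 0.27 -0 0 0.154
1.33 -1.17 0.27 -0.001 0.001 0.153
1.13 -1.36 0.26 -0 0 0.154
-> .451,.118,.375,171
-0.67 -2.25 0 -0 0 0.166
-1.03 -2.11 0 -0 0 0.165
top
large [0.5013 0.3573] 136 0.003 (array([0.429, 0.367, 0.084]), 24, np.float64(172.0))
middle [0.5024 0.359 ] 46 0.0011 None
small [0.5344 0.1059] 142 0.0021 (array([0.474, 0.116, 0.115]), 57, np.float64(170.9))
scene
large [0.499  0.3536] 298 0.009 (array([0.425, 0.366, 0.083]), 42, np.float64(170.5))
middle [0.5007 0.356 ] 179 0.0016 (array([0.477, 0.288, 0.103]), 51, np.float64(-109.2))
small [0.5333 0.1041] 203 0.0019 (array([0.469, 0.114, 0.114]), 88, np.float64(171.2))
(array([-0.00298311, -0.00684706,  0.00109488]), np.int64(151))
[0.4737207  0.27563277 0.38971965]
```

Call:
drive_tool:
  targets: "1.8 0.1 0.3 0 0 0.153 120; 1.8 -0.2 0.3 0 0 0.153 120; 1.7 -0.5 0.3 0 0 0.153 120; 1.6 -0.7 0.3 0 0 0.153 120; 1.5 -1 0.2 0 0 0.154 120"

```text
clock: 12.1
eef_pos: [0.442, 0.1916, 0.3759]
tcp_rot: [3.141, -0.003, -2.665]
wrist_force: [-0.6, -0.2, 0.4]
grip_width: 0.045
grip_force: 0.0
```

Call:
drive_tool:
  targets: "1.3 -1.2 0.2 0 0 0.154 120; 1.1 -1.4 0.2 0 0 0.154 120; -0.7 -2.3 0 0 0 0.165 120; -1 -2.1 0 0 0 0.165 120; 0 0 0 0 0 0 120"

```text
clock: 12.72
eef_pos: [0.4518, 0.1155, 0.3724]
tcp_rot: [-3.141, -0.002, 2.984]
wrist_force: [0.2, 0.9, 0.3]
grip_width: 0.0453
grip_force: 0.0
```

```bash
python3 - <<'E'
from h import *
f=bot.grab_frame("wrist"); P=cloud(f)
x,k,e=rim(P,.115,.037,(.534,.105)); h=handle(f,P,x,.115,25); phi=np.arctan2(*(h[0][:2]-x)[::-1])
print(x,k,e,h,np.degrees(phi),x+.085*np.array([np.cos(phi),np.sin(phi)]))
E
python3 plan.py 0.04 .450,.1183,.2425,171
```

```text
[0.53322678 0.10387454] 2335 0.0015664247768113343 (array([0.47079693, 0.11453041, 0.11414538]), 1018, np.float64(0.08729531517075452)) 170.31378570804793 [0.44943855 0.11817597]
-> .450,.1183,.2425,171
0.04 0.05 3.25 -0 -0.001 0
0.04 0.05 3.25 -0 -0 0
0.04 0.05 3.25 -0 -0.001 0
0.05 0.05 3.25 -0 -0 0.001
```

Call:
drive_tool:
  targets: "0.2 0.2 3.5 0 0 0 120; 0 0 3.5 0 0 0 120; 0 0 3 0 0 0 120; 0 0 2 0 0 0 120; 0 0 1 0 0 0 120"

```text
clock: 13.4
eef_pos: [0.449, 0.1193, 0.2419]
tcp_rot: [-3.141, -0.003, 2.987]
wrist_force: [-0.2, 0.0, 0.2]
grip_width: 0.0456
grip_force: 0.0
```

Call:
drive_tool:
  targets: "0 0 0 0 0 0 120; 0 0 0 0 0 0 255; 0 0 0 0 0 0 255; 0 0 0 0 0 0 255; 0 0 0 0 0 0 255"
  force: 60

```text
clock: 14.02
eef_pos: [0.4504, 0.1186, 0.2447]
tcp_rot: [3.141, 0.002, 2.985]
wrist_force: [-1.8, -0.1, 5.6]
grip_width: 0.011
grip_force: 58.6
```

Call:
drive_tool:
  targets: "0 0 0 0 0 0 255; 0 0 0 0 0 0 255; 0 0 -0.5 0 0 0 255; 0 0 -1 0 0 0 255; 0 0 -2 0 0 0 255"
  force: 110

```text
clock: 14.65
eef_pos: [0.4493, 0.1187, 0.2782]
tcp_rot: [-3.141, -0.003, 2.985]
wrist_force: [1.1, -0.2, -0.6]
grip_width: 0.0104
grip_force: 107.0
```

```bash
python3 plan.py 0.045 .437,.119,.385,171 .44,.29,.385,140 .4985,.442,.385,92
```

```text
-> .437,.119,.385,171
0.42 -0.05 -3.56 -0 -0.001 0
0.41 -0.06 -3.56 -0 -0.001 0
0.41 -0.05 -3.56 -0.001 -0.001 0
-> .44,.29,.385,140
0.59 4.23 0 0 -0 0.135
1.16 4.12 0 0 -0 0.135
1.7 3.92 0.01 0 -0 0.136
2.22 3.65 0 0 -0 0.135
-> .4985,.442,.385,92
1.06 3.08 0 0 -0 0.168
1.56 2.86 0 0 -0 0.168
2.01 2.56 0 0 -0 0.167
2.41 2.19 0 0 -0 0.168
2.75 1.76 0.01 -0 -0 0.167
```

Call:
drive_tool:
  targets: "0.2 0 -3.5 0 0 0 255; 0.4 0 -3.5 0 0 0 255; 0.4 0 -2.7 0 0 0 255; 0.6 3 -0.8 0 0 0.09 255; 0.9 3.8 0 0 0 0.12 255"

```text
clock: 15.28
eef_pos: [0.4394, 0.1902, 0.3854]
tcp_rot: [3.14, 0.002, 2.769]
wrist_force: [0.9, -0.5, -1.9]
grip_width: 0.0102
grip_force: 107.2
```

Call:
drive_tool:
  targets: "1.4 4 0 0 0 0.13 255; 1.8 3.8 0 0 0 0.13 255; 1.2 3.4 0 0 0 0.14 255; 1.3 3.1 0 0 0 0.15 255; 1.8 2.7 0 0 0 0.15 255"

```text
clock: 15.9
eef_pos: [0.4759, 0.372, 0.3837]
tcp_rot: [-3.141, -0.0, 2.07]
wrist_force: [-0.8, -0.2, -0.8]
grip_width: 0.0097
grip_force: 107.2
```

```bash
python3 plan.py 0.04 .4985,.442,.385,92
```

```text
-> .4985,.442,.385,92
1.69 1.78 -0.04 -0 -0 0.155
1.94 1.5 -0.05 -0 -0 0.155
2.15 1.18 -0.04 -0 -0 0.154
```

Call:
drive_tool:
  targets: "1.7 1.8 0 0 0 0.15 255; 1.8 1.5 0 0 0 0.15 255; 1.5 1 0 0 0 0.11 255; 0.5 0.3 0 0 0 0.05 255; 0 0 0 0 0 0 255"

```text
clock: 16.52
eef_pos: [0.5004, 0.4388, 0.3834]
tcp_rot: [-3.141, 0.0, 1.616]
wrist_force: [0.6, 0.7, -1.3]
grip_width: 0.0105
grip_force: 107.2
```

```bash
cat > chk.py <<'E'
from h import *
s=bot.get_state(); e=s["eef_pos"]; yaw=s["tcp_rot"][2]; u=np.array([np.cos(yaw),np.sin(yaw)])
c0=e[:2]-.085*u; zr=e[2]-.2435+.115; print(e,np.degrees(yaw),"exp",c0,zr)
for cam in("top","scene"):
    f=bot.grab_frame(cam);P=cloud(f); cv2.imwrite(f"pics/{cam}_c{s['clock']:.1f}.png",f["pixels"])
    print(cam,"small",rim(P,zr,.037,c0,.006)); print("middle",rim(P,.104,.048,(.5015,.357),.005)); print("large",rim(P,.085,.06,(.5015,.357),.005))
print(tilt(c0,zr,.0355,yaw))
E
python3 chk.py; ls pics
```

```text
[0.50038985 0.43877472 0.38343743] 92.58394400760994 exp [0.50422191 0.35386114] 0.2549374313770642
top small (array([0.50378448, 0.35363072]), 103, np.float64(0.0011242889470943207))
middle (array([0.50060708, 0.35408416]), 97, np.float64(0.004216081075206463))
large (array([0.50249837, 0.35769285]), 110, np.float64(0.0016770753768277843))
scene small (array([0.50188607, 0.35350283]), 179, np.float64(0.0019335448308823167))
middle (array([0.50002879, 0.35562426]), 145, np.float64(0.0014128419313126153))
large (array([0.50201963, 0.3568982 ]), 248, np.float64(0.006707842631603254))
(array([ 0.00538087, -0.00876952, -0.00111335]), np.int64(202))
scene0.png
scene_c16.5.png
top0.png
top_c16.5.png
w1.png
w2.png
```

Call:
drive_tool:
  targets: "0.4 -0.1 1.5 0 0 0 255; 0 0 2 0 0 0 255; 0 0 2 0 0 0 255; 0 0 1.5 0 0 0 255; 0 0 0 0 0 0 255"

```text
clock: 17.35
eef_pos: [0.4989, 0.4421, 0.3109]
tcp_rot: [-3.138, 0.002, 1.615]
wrist_force: [0.1, 1.3, -1.4]
grip_width: 0.0106
grip_force: 107.1
```

```bash
python3 chk.py
```

```text
[0.49885441 0.44205213 0.31090517] 92.51489256527704 exp [0.50258413 0.357134  ] 0.18240517056542055
top small (array([0.50169995, 0.35658022]), 97, np.float64(0.0011768543456139868))
middle (array([0.49878315, 0.35065201]), 126, np.float64(0.00750876043741832))
large (array([0.5022247 , 0.35787281]), 166, np.float64(0.0018728991646153673))
scene small (array([0.50045804, 0.35672952]), 186, np.float64(0.0016903208867437881))
middle (array([0.50184009, 0.35658905]), 184, np.float64(0.0032804876078300176))
large (array([0.50190733, 0.35702793]), 241, np.float64(0.004546582140063801))
(array([-0.00826577,  0.00863731,  0.00193853]), np.int64(189))
```

Centred within about 1 mm, so I keep lowering.

Call:
drive_tool:
  targets: "0 0 1.5 0 0 0 255; 0 0 1.5 0 0 0 255; 0 0 1.2 0 0 0 255; 0 0 0.6 0 0 0 255; 0 0 0 0 0 0 255"

```text
clock: 18.18
eef_pos: [0.4992, 0.4423, 0.2647]
tcp_rot: [-3.14, 0.001, 1.615]
wrist_force: [0.4, -0.7, -1.3]
grip_width: 0.0102
grip_force: 107.2
```

Call:
drive_tool:
  targets: "0 0 0.3 0 0 0 255; 0 0 0.3 0 0 0 255; 0 0 0.2 0 0 0 255; 0 0 0 0 0 0 255"

```text
clock: 18.68
eef_pos: [0.4993, 0.4424, 0.2576]
tcp_rot: [-3.141, 0.0, 1.615]
wrist_force: [0.2, 0.4, -0.7]
grip_width: 0.0101
grip_force: 107.2
```

Call:
drive_tool:
  targets: "0 0 0.2 0 0 0 255; 0 0 0.2 0 0 0 255; 0 0 0.1 0 0 0 255; 0 0 0 0 0 0 255"

```text
clock: 19.18
eef_pos: [0.4994, 0.4426, 0.2532]
tcp_rot: [3.141, -0.0, 1.615]
wrist_force: [0.2, 0.7, 0.4]
grip_width: 0.0103
grip_force: 107.6
```

Call:
drive_tool:
  targets: "0 0 0.1 0 0 0 255; 0 0 0 0 0 0 255"

```text
clock: 19.42
eef_pos: [0.4995, 0.4427, 0.2529]
tcp_rot: [3.141, -0.0, 1.615]
wrist_force: [-1.7, 0.8, 5.4]
grip_width: 0.0103
grip_force: 108.0
```

Contact at the expected height. Now I release and rise.

Call:
drive_tool:
  targets: "0 0 0 0 0 0 160; 0 0 0 0 0 0 150; 0 0 0 0 0 0 150; 0 0 -1.5 0 0 0 150; 0 0 -3.5 0 0 0 150"
  force: 30

```text
clock: 20.05
eef_pos: [0.4988, 0.442, 0.3007]
tcp_rot: [-3.138, 0.002, 1.615]
wrist_force: [1.1, 0.3, -0.3]
grip_width: 0.0351
grip_force: 0.0
```

Call:
drive_tool:
  targets: "0 0 -4 0 0 0 150; 0 0 -4 0 0 0 150; 0 0 -3 0 0 0 150; 4 0 0 0 0 0 150; 0 0 0 0 0 0 150"

```text
clock: 20.68
eef_pos: [0.497, 0.4839, 0.4136]
tcp_rot: [3.139, -0.002, 1.617]
wrist_force: [0.5, -0.6, -0.3]
grip_width: 0.0351
grip_force: 0.0
```

```bash
python3 - <<'E'
from h import *
im=[]
for cam in("top","scene"):
    f=bot.grab_frame(cam); P=cloud(f); im.append(f["pixels"])
    for n,H in(("large",.085),("middle",.104),("small",.123-.004)):
        x,k,e=rim(P,H,POT[n][1],(.5015,.357),.005); h=handle(f,P,np.array([.5015,.357]),H,HUE[n])
        print(cam,n,x.round(4),k,e.round(4),h and (h[0].round(3),h[1],np.degrees(np.arctan2(*(h[0][:2]-x)[::-1])).round(1)))
    for n in ["tape_roll","sample_cup","tin_lid","brush_cup","scraper","black_can"]:
        for d in bot.spot_point(cam,n)[:1]: print(n,np.round(d["at"]),end=" ")
# rim height of small
    d=np.hypot(P[...,0]-.5015,P[...,1]-.357); print("\nsmall rim z",np.nanpercentile(P[...,2][(abs(d-.0355)<.003)],[50,75,90]))
print(tilt(np.array([.5015,.357]),.121,.0355,1.6))
a=cv2.resize(im[0][150:290,170:330],(400,350)); b=cv2.resize(im[1][150:290,170:330],(400,350)); cv2.imwrite("pics/end.png",np.hstack([a,b]))
E
```

```text
top large [0.5019 0.3574] 230 0.0025 (array([0.43 , 0.367, 0.084]), 24, np.float64(172.4))
top middle [0.5014 0.3567] 176 0.0022 (array([0.48 , 0.29 , 0.104]), 45, np.float64(-107.8))
top small [0.5028 0.3595] 97 0.0021 (array([0.501, 0.422, 0.123]), 64, np.float64(91.5))
tape_roll [284. 255.] sample_cup [354. 190.] brush_cup [164. 231.] scraper [220. 265.] black_can [282. 165.] 
small rim z [0.11041636 0.12273217 0.12558711]
scene large [0.5011 0.3562] 294 0.0129 (array([0.425, 0.366, 0.083]), 42, np.float64(172.8))
scene middle [0.4993 0.3543] 250 0.0093 (array([0.477, 0.288, 0.103]), 52, np.float64(-108.5))
scene small [0.5009 0.3575] 160 0.0014 (array([0.498, 0.423, 0.122]), 57, np.float64(92.3))
tape_roll [261. 268.] sample_cup [366. 274.] tin_lid [314. 237.] brush_cup [198. 190.] scraper [205. 236.] black_can [319. 218.] 
small rim z [0.11005141 0.12091881 0.12434944]
(array([-0.00339768, -0.00105131,  0.00300105]), np.int64(199))
```

View pics/end.png

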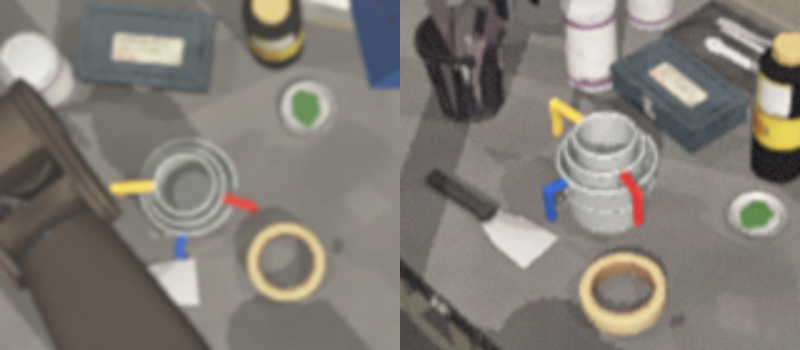

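The picture shows all three pots nested and level: yellow handle at (135,187), red at (240,203) and blue at (181,247), about 80° apart or more. The small rim is at 0.123 m, as expected, and the bystanders haven't moved.

```bash
python3 -c "
from station import bot
print(bot.finish_job())"
```

```text
the job is handed in; nothing more can be done
None
```

The three pots are nested, yellow in red in blue, with the blue pot where it stood and the handles about 80° apart or more; the job was handed in at about 21 s of the 64 s allowed, and no verdict was returned.

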